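# Release the cover of the programming jig with its two keys

### The job

The board in the programming jig is finished, so open the jig: with the gripper's two fingertips press the two orange release keys down together, and keep both down until the cover has risen by itself and stopped, then let both keys come back up and move clear. Do not push, pry or lift the cover itself, and leave the board in its nest and the things round the jig where they are; nothing is to be picked up.

Things in the scene. Friction and masses are not known exactly. Their poses are not given: they have to be found in the camera images.
- jig: programming jig fixed to the bench: dark grey housing 195 x 124 mm, aluminium deck 35 mm high, in front a console 20 mm high with two orange keys. Origin: on the bench under the board nest; x runs from the keys (housing front at -115 mm) to the cover hinge (rear at +80 mm), y to the left seen from the keys, z up. Highest point closed: 66 mm (tips of the key hooks).
- key_left_pad (a point): middle of the top of the left orange key cap (20 x 20 mm), 38 mm above the bench when up, at x -88, y +30 mm in the jig's frame; the caps stand 60 mm apart along the jig's y. The cap is the front end of a lever turning about a pin 38 mm behind it (x -50 mm, height 28 mm); over the pin a hook rises to 66 mm and holds the cover's front edge.
- key_right_pad (a point): middle of the top of the right orange key cap: the same, at x -88, y -30 mm in the jig's frame.
- key_left (a joint): angle of the left key: 0 up (hook over the cover), 0.21 fully down at its stop (cap 8 mm lower). The hook is free of the cover from about 0.11 (4 mm); below that it does not count as pressed. A spring, about 1 N at the start and 4 N fully down at the cap, brings it back up.
- key_right (a joint): angle of the right key, the same as the left.
- cover (a joint): opening angle of the cover (aluminium frame, clear window, 108 x 92 mm, hinged at the rear at height 60 mm): 0 latched, 0.32 open at its stop, where a spring keeps it. With both hooks withdrawn it rises by itself against a damper in about 2 s; one hook alone holds it. Keys let go too early: the hooks catch its safety ledge at about 0.09 and both must be pressed again.
- cover_front_edge (a point): middle of the cover's front edge, top side: 62 mm above the bench shut, about 97 mm open; 38 mm behind the line between the caps when shut, about 43 mm open, so it rises just behind the fingers that hold the keys. The cover is not to be pushed.
- sensor_board: blue circuit board 38 x 52 mm, 13 mm high with its connector, lying loose in the nest of the jig under the cover, its underside 38 mm above the bench. Origin: centre of its underside. To be left there.
- flux_bottle: brown dropper bottle, 30 mm across and 95 mm high, upright beside the jig. Origin: centre of its underside. To be left where it is.
- solder_spool: blue spool of solder, 55 mm across and 45 mm high, standing on its flange beside the jig. Origin: centre of its underside. To be left where it is.
- side_cutter: pair of red-handled side cutters, 133 x 98 x 16 mm, lying to the right of the jig. Origin: centre of its underside. To be left where it is.
Things that resemble listed ones, but are neither listed nor needed, are in the scene too. Of the things like the solder_spool, leave any that is brown or red; of the rest the larger one is meant.

How it is judged:
On the way, in this order (a step that is already met when the one before it is completed fails the run):
1. both release keys are pressed down together, far enough to withdraw their hooks (value of joint each of key_left, key_right above 0.11 rad), for 0.1 s.
2. both keys are still held down when the cover has risen to its stop (all of step 1 and value of joint cover above 0.29 rad), for 0.2 s.
At the end, for the whole second after the job is handed in: The cover stands open at its stop (more than 0.29 rad) and at rest, both keys are back up (below 0.03 rad), the board lies flat in its nest (within 6 mm), and the bottle, the spool and the cutters are upright or lying where they were (within 20 mm) (value of joint cover above 0.29 rad and velocity of joint cover below 0.05 rad/s and value of joint each of key_left, key_right below 0.03 rad and horizontal distance between sensor_board and jig below 0.006 m and z of sensor_board in the frame of jig below 0.042 m and angle between sensor_board's own z axis and vertical below 0.1 rad and distance of each of flux_bottle, solder_spool, side_cutter from where it was at the start of the episode below 0.02 m and angle between each of flux_bottle, solder_spool's own z axis and vertical below 0.2 rad); the robot touches nothing.
It fails at once if the robot pushes, pries or lifts the cover itself (more than 3 N) (contact force between any of the fingers, the arm and cover above 3 N).
It fails at once if the board is lifted or shoved out of its nest (distance of sensor_board from where it was at the start of the episode above 0.012 m).
It fails at once if a thing beside the jig is knocked over, pushed away or picked up (distance of any of flux_bottle, solder_spool, side_cutter from where it was at the start of the episode above 0.03 m).
It also fails if it takes over 32 s, if anything falls off the work surface, if the arm or the gripper's body presses on something with over 40 N, if the wrist force passes 120 N, or if a joint passes its speed limit or range.

### The arm

A 6-joint arm with a two-finger parallel gripper is mounted at the origin on a cart in front of the work surface, level with it; the furniture and walls round the work are solid. World frame = base frame: x ahead of the robot, y to its left, z up, the work surface at z = 0. Lengths are in m, angles in rad, forces in N, time in s.
With the tool pointing down it reaches from about 0.25 to 0.775 m from the base axis. Payload 4 kg.
Tool frame: the origin (TCP) lies at the very end of the fingers, on their centre line; the grasp point (between the pads) lies 19 mm behind it (robot.pinch_z is the distance from the TCP to the grasp point, in m); z points along the fingers, y is the line along which they close (so a half turn about z gives the same grasp; the last joint's range is limited). The gripper opens to 94 mm and grips with 3 to 60 N. Pads are 16 mm wide; open, the fingers measure 119 mm over their backs; the gripper's body (75 mm by 177 mm) begins 78 mm behind the grasp point.
Start: joints at [-1.405, 0.087, 1.371, -0, 1.684, -0.103], TCP at [0.146, -0.53, 0.206] pointing down, gripper open.
Joint ranges: [-3.1, 3.1], [-0.76, 2.03], [0.27, 2.55], [-1.08, 4.22], [0.17, 2.65], [-2.57, 2.57]. Speed limits (rad/s): [2.79, 2.79, 3.14, 3.14, 3.14, 3.14].

### API

Orientations are given as [roll, pitch, yaw] about the fixed x, y, z axes, in that order (R = Rz(yaw) Ry(pitch) Rx(roll)).
In Python, from bench import robot gives the robot as it stands.
- The arm moves only by the tool arm_command, never from a script. Its argument "targets" is one flat list of numbers, 7 for each row, row after row: the turn, a rotation vector about the tool's x, y, z in degrees, then the shift along the tool's x, y, z in mm, then the closure, from -1 (fully open) to 1 (shut). In form: [ax, ay, az, x, y, z, hand, ax, ay, az, x, y, z, hand, ...]. A call has 1 to 20 rows; each row is the pose to reach, as a shift and turn from the pose commanded when the call began, along the tool's axes at that moment; what a row does not reach only later rows make up. A row lasts 1/10 s, in which the tool goes at most 50 mm and 8.59 degrees, less where a joint would pass 70% of its speed; a pose out of reach is approached as far as the arm can. A call with a gripper value outside its range is refused whole. The fingers move at their own pace and stop on an object; the grip force is fixed at half the most. Time passes only in rows, so rows that repeat a pose let the fingers close. It gives the time, the measured TCP pose, the force, the opening and the grip force at its end, in the units of the state.
- robot.get_obs(): the state, without advancing time (a new reading comes with each control period).
- robot.snapshot(name): name is "side" or "top" or "wrist"; returns a dict with "color" (384x512x3 uint8, red, green, blue), "range_z" (384x512 float32, m along the optical axis (not along the pixel's ray), 0 where there is no reading), "fx", "fy", "cx", "cy" (pixels), "T" (4x4, takes a point from camera to world coordinates); the wrist camera has in their place "T_tool_cam" (4x4, takes a point from camera to tool coordinates, whose origin is the TCP and whose axes are the flange's). Camera axes: x right, y down, z forward; pixel columns grow to the right and rows downward; lengths in m; the calibration is good to about 2 mm. A picture is of the moment at which its call begins: read the wrist's pose just before it.
- robot.close_job(): hands the job in; it is judged then, once.
The state is a dict: "time": time; "joint_positions": joint angles; "qvel": joint speeds; "joint_torque": joint torques, N m; "tool_pos": TCP position; "ee_rot": TCP orientation; "wrist_force": force on the tool from outside, world axes, zero at the start; "wrist_torque": the same for the moment, N m; "width": finger opening in m; "finger_force": force on a finger pad.
Only numpy, scipy, OpenCV 4.12 (cv2) and the standard library are available. Lean on these libraries where they do the work, as an engineer would, in place of code of your own. Each camera call takes 0.05 s, during which the arm holds its last target. There are 200 camera calls.

## Working session

There is one attempt and no reset: what is moved stays moved. The work goes in short steps, Python scripts to look and compute and a tool call to move; the robot and the scene stay as the last step left them, time stands still between calls to the robot, and variables do not carry over. Pictures are saved under pics/ and viewed, at most 10 in all, crops included, and the job is handed in when it is done.

Besides the shell and the picture viewer there is one more tool, called by a JSON object that holds its "fn" and its "kwargs". arm_command: Moves the arm, as the interface text tells. Its arguments: {"type":"object","properties":{"targets":{"type":"array"}},"required":["targets"]}

```bash
mkdir -p pics; cat > h.py <<'E'
import numpy as np, cv2
from bench import robot
def save(s,n): cv2.imwrite('pics/'+n,cv2.cvtColor(s['color'],cv2.COLOR_RGB2BGR))
def pts(s,T=None):
    z=s['range_z']; v,u=np.indices(z.shape)
    p=np.stack([(u-s['cx'])/s['fx']*z,(v-s['cy'])/s['fy']*z,z],-1)
    T=s['T'] if T is None else T
    return p@T[:3,:3].T+T[:3,3]
def orange(s):
    h=cv2.cvtColor(s['color'],cv2.COLOR_RGB2HSV)
    return cv2.inRange(h,(5,150,120),(22,255,255))
def blobs(s,m,P,amin=15):
    n,l,st,c=cv2.connectedComponentsWithStats(m)
    for i in range(1,n):
        if st[i,4]>=amin:
            q=P[(l==i)&(s['range_z']>0)]
            print(c[i].round(1),st[i,:5],np.median(q,0).round(4),q[:,2].max().round(4))
E
python3 - <<'E'
from h import *
o=robot.get_obs();print(o['time'],o['tool_pos'],o['ee_rot'],o['width'],o['wrist_force'])
for n in('top','side'):
    s=robot.snapshot(n);save(s,n+'0.png');print(n,s['T'][:3,3]);blobs(s,orange(s),pts(s))
E
```

```text
0.0 [ 0.14598053 -0.52969935  0.20430896] [-3.13941874e+00 -2.35587839e-04  2.68801611e-01] 0.0937395313024979 [-0.22858879  0.45101726  0.96200022]
top [ 0.32095106 -0.00377642  1.18289416]
[169.2 128.2] [158 118  24  22 145] [0.7796 0.2524 0.0124] 0.0189
[209.1 213.6] [205 210   9   8  49] [0.5282 0.1229 0.0377] 0.0434
[231.  219.1] [227 215   9   9  51] [0.5157 0.0643 0.0372] 0.0415
[267.  251.5] [261 245  13  14 130] [ 0.4331 -0.0327  0.0318] 0.0366
side [ 0.21480477 -0.7374794   0.52066838]
[285.1 163.6] [278 160  14   6  24] [0.7761 0.2202 0.0106] 0.0148
[227.4 168. ] [224 166   8   6  23] [0.5879 0.18   0.0518] 0.0544
[214.4 188.7] [211 187   8   4  25] [0.5271 0.1159 0.0368] 0.0391
[218.  200.9] [215 198   8   6  30] [0.5143 0.058  0.0371] 0.0398
```

View pics/top0.png

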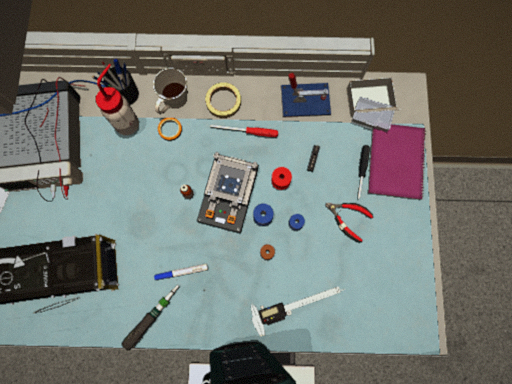

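View pics/side0.png

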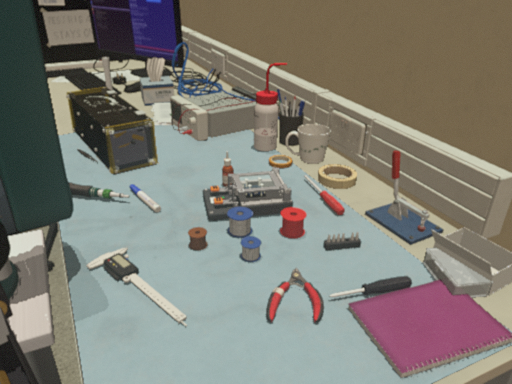

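The two key caps are at top (209,214) and (231,219), 60 mm apart and about 38 mm high, which matches the description. The jig's yaw is about -12°. The blue spools are at (263,214), the larger one and so the one listed, and (297,222). The red and brown ones are at (281,178) and (267,252). The bottle is at (186,190). Nothing gets grasped, so I only need to stay clear of them.

```bash
cat >> h.py <<'E'
from scipy.spatial.transform import Rotation as R
def shift(p,yaw):
    o=robot.get_obs(); A=R.from_euler('xyz',o['ee_rot']); B=R.from_euler('xyz',[np.pi,0,yaw])
    print('turn deg',(A.inv()*B).as_rotvec(degrees=True).round(2),'shift mm',(A.inv().apply(np.array(p)-o['tool_pos'])*1000).round(1))
E
python3 - <<'E'
from h import *
shift([.522,.0935,.2],-.21)
s=robot.snapshot('wrist');print(s['T_tool_cam'].round(3))
E
```

```text
turn deg [-1.100e-01  2.000e-02  2.743e+01] shift mm [ 528.  -501.     5.5]
[[-0.001 -0.966 -0.258  0.075]
 [ 1.    -0.001  0.001 -0.   ]
 [-0.001 -0.258  0.966 -0.18 ]
 [ 0.     0.     0.     1.   ]]
```

{"fn": "arm_command", "kwargs": {"targets": [0,0,14,264,-250,3,-0.02,0,0,27.4,528,-501,5,-0.02,0,0,27.4,528,-501,5,-0.02,0,0,27.4,528,-501,5,-0.02,0,0,27.4,528,-501,5,-0.02,0,0,27.4,528,-501,5,-0.02,0,0,27.4,528,-501,5,-0.02,0,0,27.4,528,-501,5,-0.02,0,0,27.4,528,-501,5,-0.02,0,0,27.4,528,-501,5,-0.02,0,0,27.4,528,-501,5,-0.02,0,0,27.4,528,-501,5,-0.02,0,0,27.4,528,-501,5,-0.02,0,0,27.4,528,-501,5,-0.02,0,0,27.4,528,-501,5,-0.02,0,0,27.4,528,-501,5,-0.02,0,0,27.4,528,-501,5,-0.02,0,0,27.4,528,-501,5,-0.02]}}

```text
time: 1.95
tool_pos: [0.5215, 0.092, 0.2003]
ee_rot: [3.141, 0.0, -0.211]
wrist_force: [0.6, -0.5, 0.4]
width: 0.0481
finger_force: 0.0
```

```bash
python3 - <<'E'
from h import *
o=robot.get_obs();print(o['tool_pos'],o['width'])
s=robot.snapshot('wrist');save(s,'w1.png')
T=np.eye(4);T[:3,:3]=R.from_euler('xyz',o['ee_rot']).as_matrix();T[:3,3]=o['tool_pos']
blobs(s,orange(s),pts(s,T@s['T_tool_cam']),40)
E
```

```text
[0.52154052 0.09197814 0.20032657] 0.04811242571487233
[80.  12.1] [ 49   0  55  22 341] [0.7535 0.2516 0.0132] 0.016
[169.1 141.8] [158 135  17  20  86] [0.5959 0.1805 0.0536] 0.0558
[359.  228.8] [355 219   9  20 104] [ 0.4354 -0.0217  0.0328] 0.0343
```

View pics/w1.png

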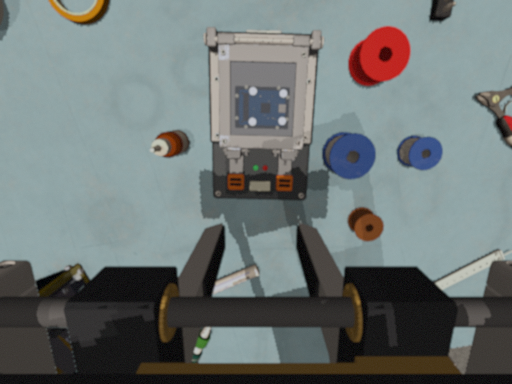

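The wrist view shows the keys at (236,182) and (285,183), level in the picture, so the yaw is right. The jig is ahead of the fingers in this oblique view, and the spool at (350,155) and bottle at (167,144) are clear of it. The caps are darker than my mask allows, so I'll loosen it.

```bash
python3 - <<'E'
from h import *
o=robot.get_obs()
s=robot.snapshot('wrist')
T=np.eye(4);T[:3,:3]=R.from_euler('xyz',o['ee_rot']).as_matrix();T[:3,3]=o['tool_pos']
m=cv2.inRange(cv2.cvtColor(s['color'],cv2.COLOR_RGB2HSV),(3,150,90),(22,255,255))
m[:165]=0;m[200:]=0;m[:,:215]=0;m[:,310:]=0
m=cv2.morphologyEx(m,cv2.MORPH_CLOSE,np.ones((5,5)))
P=pts(s,T@s['T_tool_cam']);blobs(s,m,P)
C=T@s['T_tool_cam'];c=[]
for k in cv2.findContours(m,0,2)[0]:
    if cv2.contourArea(k)<40: continue
    x,y,w,h=cv2.boundingRect(k)
    sel=np.zeros_like(m);cv2.drawContours(sel,[k],-1,1,-1)
    q=P[(sel>0)&(P[...,2]>.034)&(P[...,2]<.044)]
    print(x,y,w,h,len(q),'top-face mid',q.mean(0).round(4))
    c.append(q.mean(0))
c=np.array(c);d=c[0]-c[1];d*=np.sign(d[1]);yaw=np.arctan2(-d[0],d[1]);mid=c.mean(0)
print('sep',np.hypot(*d[:2]),'yaw',yaw,'mid',mid)
shift([mid[0],mid[1],.06],yaw)
E
```

```text
[235.4 181.4] [228 174  16  16 250] [0.5315 0.1209 0.0385] 0.0407
[283.5 182.7] [276 175  16  16 245] [0.5176 0.0634 0.0386] 0.0413
276 175 16 16 244 top-face mid [0.5175 0.0634 0.0385]
228 174 16 16 250 top-face mid [0.5316 0.1208 0.0385]
sep 0.059188604884062246 yaw -0.24066649745309454 mid [0.5245503  0.09209239 0.03850544]
turn deg [ 0.01 -0.02  1.68] shift mm [  2.7  -1.  140.7]
```

{"fn": "arm_command", "kwargs": {"targets": [0,0,1.3,1.5,-0.5,45,-0.02,0,0,1.3,1.5,-0.5,90,-0.02,0,0,1.3,1.5,-0.5,120,-0.02,0,0,1.3,1.5,-0.5,140,-0.02,0,0,1.3,1.5,-0.5,150,-0.02,0,0,1.3,1.5,-0.5,150,-0.02,0,0,1.3,1.5,-0.5,150,-0.02]}}

```text
time: 2.75
tool_pos: [0.5245, 0.0927, 0.0518]
ee_rot: [-3.141, -0.002, -0.233]
wrist_force: [-0.7, 0.4, 0.1]
width: 0.0481
finger_force: 0.0
```

```bash
python3 - <<'E'
from h import *
s=robot.snapshot('side')
c=s['color'][140:230,170:310];s['color']=cv2.resize(c,None,fx=5,fy=5,interpolation=2);save(s,'s2.png')
s=robot.snapshot('wrist');save(s,'w2.png')
E
```

```text
(no output)
```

View pics/s2.png

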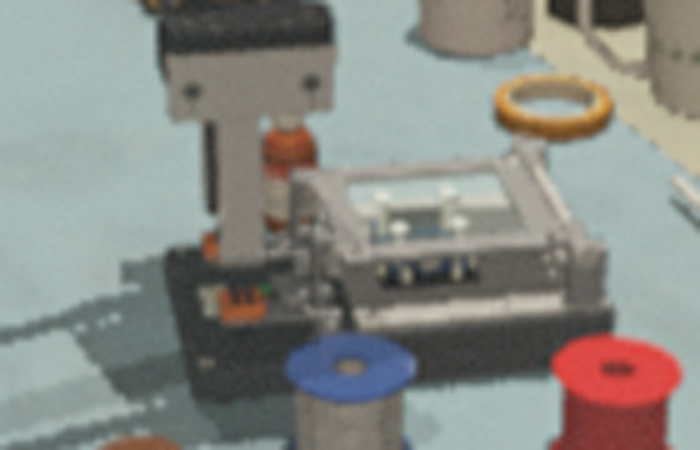

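View pics/w2.png

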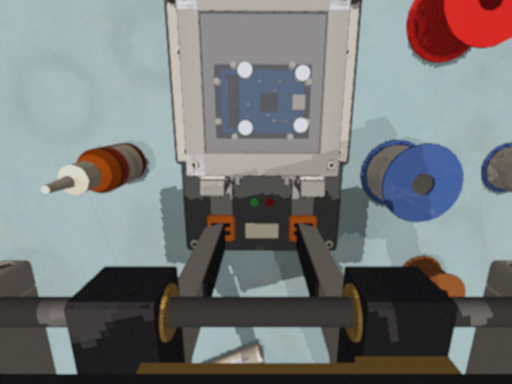

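The wrist view has the fingertips symmetric over both caps, at (221,228) and (303,228). The side crop shows the near finger (240,262) straight above its cap (242,302). Pressing now.

{"fn": "arm_command", "kwargs": {"targets": [0,0,0,0,0,6,-0.02,0,0,0,0,0,11,-0.02,0,0,0,0,0,14,-0.02,0,0,0,0,0,17,-0.02,0,0,0,0,0,19,-0.02,0,0,0,0,0,21,-0.02,0,0,0,0,0,21,-0.02,0,0,0,0,0,21,-0.02,0,0,0,0,0,21,-0.02]}}

```text
time: 3.75
tool_pos: [0.5228, 0.0935, 0.0312]
ee_rot: [3.141, 0.002, -0.232]
wrist_force: [-6.3, 0.5, 9.8]
width: 0.048
finger_force: 5.9
```

{"fn": "arm_command", "kwargs": {"targets": [0,0,0,0,0,0.5,-0.02,0,0,0,0,0,0.5,-0.02,0,0,0,0,0,0.5,-0.02,0,0,0,0,0,0.5,-0.02,0,0,0,0,0,0.5,-0.02,0,0,0,0,0,0.5,-0.02,0,0,0,0,0,0.5,-0.02,0,0,0,0,0,0.5,-0.02,0,0,0,0,0,0.5,-0.02,0,0,0,0,0,0.5,-0.02,0,0,0,0,0,0.5,-0.02,0,0,0,0,0,0.5,-0.02,0,0,0,0,0,0.5,-0.02,0,0,0,0,0,0.5,-0.02,0,0,0,0,0,0.5,-0.02,0,0,0,0,0,0.5,-0.02,0,0,0,0,0,0.5,-0.02,0,0,0,0,0,0.5,-0.02,0,0,0,0,0,0.5,-0.02,0,0,0,0,0,0.5,-0.02]}}

```text
time: 5.75
tool_pos: [0.5228, 0.0935, 0.0311]
ee_rot: [3.142, 0.002, -0.232]
wrist_force: [-7.4, 0.7, 12.0]
width: 0.0477
finger_force: 6.9
```

```bash
python3 - <<'E'
from h import *
o=robot.get_obs();s=robot.snapshot('wrist')
T=np.eye(4);T[:3,:3]=R.from_euler('xyz',o['ee_rot']).as_matrix();T[:3,3]=o['tool_pos']
P=pts(s,T@s['T_tool_cam']);d=P-[.5245,.092,0];y=-.236
X=d[...,0]*np.cos(y)+d[...,1]*np.sin(y);Y=-d[...,0]*np.sin(y)+d[...,1]*np.cos(y)
for a in range(30,130,8):
    q=P[...,2][(abs(X-a/1000)<.004)&(abs(abs(Y)-.041)<.004)]
    print(a,len(q),np.percentile(q,[20,50,90]).round(4) if len(q) else '')
s=robot.snapshot('side')
c=s['color'][140:230,170:310];s['color']=cv2.resize(c,None,fx=5,fy=5,interpolation=2);save(s,'s3.png')
E
```

```text
30 3646 [0.1413 0.1495 0.1532]
38 1 [0.0886 0.0886 0.0886]
46 123 [0.0953 0.0959 0.0968]
54 778 [0.0947 0.0956 0.0967]
62 776 [0.0916 0.0924 0.0938]
70 755 [0.0889 0.0898 0.091 ]
78 757 [0.0862 0.0871 0.0884]
86 751 [0.0836 0.0845 0.0858]
94 728 [0.0809 0.0818 0.0829]
102 725 [0.0783 0.0792 0.0804]
110 715 [0.0756 0.0765 0.0779]
118 708 [0.073  0.0737 0.0751]
126 110 [0.0717 0.0721 0.073 ]
```

View pics/s3.png

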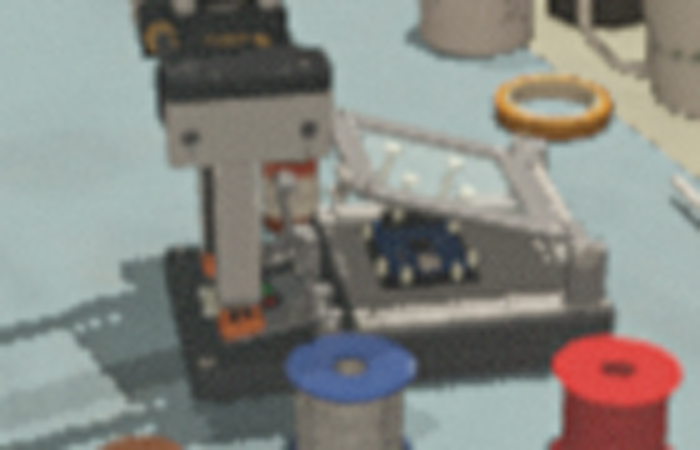

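The cover has risen: its front edge is about 97 mm high and its slope about 0.33 rad, which is the stop. The side crop shows the cover up at (345,115), clear of the gripper, and the board in its nest. I'll hold a moment longer, then lift straight up and clear.

{"fn": "arm_command", "kwargs": {"targets": [0,0,0,0,0,0,-0.02,0,0,0,0,0,0,-0.02,0,0,0,0,0,0,-0.02,0,0,0,0,0,0,-0.02,0,0,0,0,0,-3,-0.02,0,0,0,-1,0,-7,-0.02,0,0,0,-2,0,-12,-0.02,0,0,0,-4,0,-20,-0.02,0,0,0,-8,0,-35,-0.02,0,0,0,-15,0,-60,-0.02,0,0,0,-25,0,-95,-0.02,0,0,0,-35,0,-130,-0.02,0,0,0,-40,0,-150,-0.02,0,0,0,-40,0,-150,-0.02,0,0,0,-40,0,-150,-0.02,0,0,0,-40,0,-150,-0.02]}}

```text
time: 7.45
tool_pos: [0.4838, 0.1022, 0.1771]
ee_rot: [3.14, 0.003, -0.232]
wrist_force: [-0.2, 0.1, -0.8]
width: 0.048
finger_force: 0.0
```

```bash
python3 - <<'E'
from h import *
o=robot.get_obs();s=robot.snapshot('wrist');save(s,'w4.png');print(o['tool_pos'],o['wrist_force'])
T=np.eye(4);T[:3,:3]=R.from_euler('xyz',o['ee_rot']).as_matrix();T[:3,3]=o['tool_pos']
P=pts(s,T@s['T_tool_cam']);d=P-[.5245,.092,0];y=-.236
X=d[...,0]*np.cos(y)+d[...,1]*np.sin(y);Y=-d[...,0]*np.sin(y)+d[...,1]*np.cos(y)
for a in(54,118):print(a,np.median(P[...,2][(abs(X-a/1000)<.004)&(abs(abs(Y)-.041)<.004)]))
for b in(-.03,.03):print('cap',np.median(P[...,2][(abs(X)<.007)&(abs(Y-b)<.007)&(P[...,2]<.06)]))
E
```

```text
[0.48380922 0.10219126 0.17710913] [-0.21874082  0.11979807 -0.80505403]
54 0.09559170347734328
118 0.0739893587330476
cap 0.03912287006686302
cap 0.03923267202396241
```

View pics/w4.png

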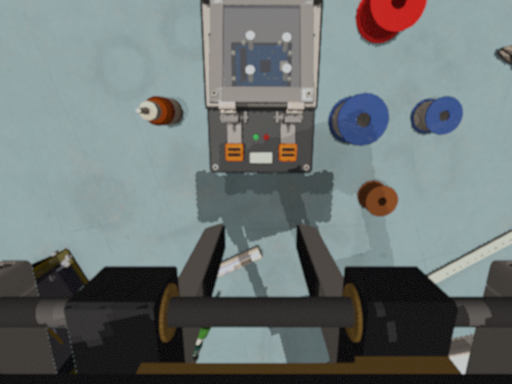

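The keys are back up at 39 mm, seen at (234,152) and (288,152). The cover is still open, the board is in its nest, and the bottle (160,110) and spool (360,118) are where they were.

```bash
python3 -c "
from bench import robot
print(robot.close_job())"
```

```text
the job is handed in; nothing more can be done
None
```

The jig is open and the job is handed in: I held both keys down until the cover reached its stop, then let them come back up, and the arm is clear with the board in its nest and the bottle and spool looking unmoved. The cutters were out of the closing view but never approached, and the hand-in gave no verdict.

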